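# Release the hold-open catch and shut the collection chest

## Task

Shut the green food collection chest. Its orange leaf is held upright by a spring catch: take the red-handled dowel, push its tip through the small hole in the chest's back to trip the catch so that the leaf springs free, then push the orange leaf fully shut first and the blue leaf fully shut last so that its flange laps over the orange leaf's edge. Finish with the dowel lying flat on the counter and released, and do not disturb the tin, carton or jar.

Things in the scene. Friction and masses are not known exactly. Their poses are not given: they have to be found in the camera images.
- chest: Green steel chest fixed to the counter, 160 (x) x 300 (y) x 130 mm high; origin at the centre of its underside. Its own x points from its back (the side towards the robot, with the hole) to its front, y to its left, z up. The top is flush: a fixed 50 mm wide deck along each side (y beyond +100 and -100 mm) and between them the two leaves, hinged on the decks' inner edges along x.
- hole (a point): Centre of the mouth of the round 16 mm hole in the chest's upright back face, 100 mm above the counter and 117.5 mm to the chest's left of its middle (a yellow square is painted below it). The point has the chest's axes: push along +x, level. The wall is 8 mm thick.
- latch_pad (a point): Face of the latch's red pad (18 mm disc), at rest 20 mm inside the hole's mouth on its axis; it moves in with the push. Spring 3 N at first, 7 N at its stop. The catch lets go after 8 to 9 mm of push (tip 28 to 29 mm inside the mouth); stop at 14 mm. The leaf then springs by itself to roughly 0.6 rad and is not caught again.
- rebated_leaf (a joint): Opening angle of the orange leaf (rad), 0 = fully shut and flush, about 1.37 = caught nearly upright at the start. 140 mm along x, 110 mm from hinge to free edge, 11 mm thick; its outermost 18 mm (bare aluminium) are rebated to a 5 mm lip, 6 mm below the top. Once free it stays where it is left; about 0.15 N m shuts it. The blue leaf jams against this one unless this one is shut first.
- flanged_leaf (a joint): Opening angle of the blue leaf (rad), 0 = fully shut and flush, 1.57 = upright, more = leaning outwards over the right deck. 140 mm along x, 108 mm plus a 16 mm flange (4.5 mm thick, level with the top) from hinge to free edge, 11 mm thick. A stiff hinge: it stays where it is left, up to 0.4 N m shuts it.
- rebated_hinge (a point): Middle of the orange leaf's hinge line: chest (0, +100, 130) mm. The line runs along the chest's x; the leaf, shut, extends from here 110 mm to the chest's -y (right) with its outer face at this height.
- flanged_hinge (a point): Middle of the blue leaf's hinge line: chest (0, -100, 130) mm. The line runs along the chest's x; the leaf, shut, extends from here 124 mm to the chest's +y (left) with its outer face at this height.
- dowel_grip (a point): Centre of the dowel tool's red square grip, 60 mm long and 20 x 20 mm; the tool lies flat on the counter with this point 10 mm up. Its x points along the tool to the tip. 50 g.
- dowel_tip (a point): Tip of the 10 mm wooden rod of the dowel tool, on its axis, 115 mm from the grip's centre (85 mm of bare rod).
- tin_mid (a point): Bystander: red food tin, 74 mm diameter, 100 mm high; point on its axis 50 mm up.
- carton_mid (a point): Bystander: green carton, 70 x 100 mm, 150 mm high; point on its axis 50 mm up.
- jar_mid (a point): Bystander: amber jar, 70 mm diameter, 110 mm high; point on its axis 50 mm up.

How it is judged:
On the way, in this order (a step that is already met when the one before it is completed fails the run):
1. the catch is tripped with the dowel: the orange leaf springs free (below 1.2 rad) while the dowel's tip is in the hole (value of joint rebated_leaf below 1.2 rad and x of dowel_tip in the frame of hole above 0.005 m and distance between dowel_tip and hole below 0.05 m).
2. the orange leaf is shut (below 0.04 rad) while the blue one is still open (above 0.3 rad) (value of joint rebated_leaf below 0.04 rad and value of joint flanged_leaf above 0.3 rad), for 0.1 s.
At the end, for the whole second after the job is handed in: Both leaves are shut to within 0.04 rad, the blue flange over the orange lip, and the dowel lies flat and still on the counter (grip centre below 16 mm, tip below 20 mm) (value of joint each of rebated_leaf, flanged_leaf below 0.04 rad and height (world z) of dowel_grip below 0.016 m and height (world z) of dowel_tip below 0.02 m and linear speed of dowel below 0.02 m/s); the robot touches nothing.
It fails at once if the tin, carton or jar is shifted by more than 30 mm or tipped (distance of any of tin_mid, carton_mid, jar_mid from where it was at the start of the episode above 0.03 m or angle between any of tin_mid, carton_mid, jar_mid's own z axis and vertical above 0.4 rad).
It also fails if it takes over 72 s, if anything falls off the work surface, if the arm or the gripper's body presses on something with over 40 N, if the wrist force passes 120 N, or if a joint passes its speed limit or range.

## Robot

A 6-joint arm with a two-finger parallel gripper is mounted at the origin on the work surface. World frame = base frame: x ahead of the robot, y to its left, z up, the work surface at z = 0. Lengths are in m, angles in rad, forces in N, time in s.
With the tool pointing down it reaches from about 0.375 to 0.825 m from the base axis. Payload 5.5 kg.
Tool frame: the origin (TCP) lies at the very end of the fingers, on their centre line; the grasp point (between the pads) lies manip.pinch_z behind it (manip.pinch_z is the distance from the TCP to the grasp point, in m); z points along the fingers, x is the direction in which the jaws open and shut, and the axes are right-handed (so a half turn about z gives the same grasp; the last joint's range is limited). The gripper opens to 85 mm and grips with 20 to 120 N. Pads are 22 mm wide; open, the fingers measure 114 mm over their backs; the gripper's body (76 mm by 85 mm) begins 54 mm behind the grasp point. The pads swing forward as they close: fully open they stand 13 mm farther back than shut.
Start: joints at [1.327, 0.314, -0.047, 1.21, 0, 1.571], TCP at [0.145, 0.582, 0.231] pointing down, gripper open.
Joint ranges: [-2.67, 2.67], [-0.69, 1.73], [-1.03, 1.25], [-2.08, 2.16], [-1.42, 1.45], [-3.14, 3.14]. Speed limits (rad/s): [2.39, 2.39, 3.01, 3.14, 3.14, 3.14].

## Interface

Orientations are given as [roll, pitch, yaw] about the fixed x, y, z axes, in that order (R = Rz(yaw) Ry(pitch) Rx(roll)).
In Python, from workcell import manip gives the robot as it stands. The module is installed in compiled form; this text tells all that it offers.
- The arm moves only by the tool step_arm, never from a script. Its arguments are lists of equal length, an entry for each row: "dp": the shift along the tool's x, y, z in cm, a list of three; "angular": the turn, a rotation vector about the tool's x, y, z in degrees, a list of three; "hand": the closure, from 0 (fully open) to 1 (shut). In form: {"dp": [[dx, dy, dz], ...], "angular": [[rx, ry, rz], ...], "hand": [hand, ...]}. A call has 1 to 12 rows; each row is the pose to reach, as a shift and turn from the pose commanded when the call began, along the tool's axes at that moment; what a row does not reach only later rows make up. A row lasts 1/12 s, in which the tool goes at most 41.7 mm and 7.16 degrees, less where a joint would pass 70% of its speed; a pose out of reach is approached as far as the arm can. A call with a gripper value outside its range is refused whole. The fingers move at their own pace and stop on an object; the grip force is fixed at half the most. Time passes only in rows, so rows that repeat a pose let the fingers close. It gives the time, the measured TCP pose, the force and the opening at its end, in the units of the state.
- manip.get_obs(): the state, without advancing time (a new reading comes with each control period).
- manip.read_camera(name): name is "scene" or "top"; returns the picture (384x512x3 uint8, blue, green, red); there is no depth.
- manip.camera_info(name): a dict with "vertical_fov" (degrees; the focal length in pixels is half the picture's height over the tangent of half this angle, whatever the lens; pixels are square), "cx", "cy" (the principal point, pixels), "k1" (the pictures are not rectified: a ray, as slopes to the right and down, at radius r is drawn at 1 + k1 r^2 times it, then the intrinsics apply), "cam_to_world" (4x4, takes a point from camera to world coordinates). Camera axes: x right, y down, z forward; pixel columns grow to the right and rows downward; lengths in m; the calibration is good to about 2 mm. A picture is of the moment at which its call begins. camera_info takes no time and is no camera call.
- manip.close_job(): hands the job in, once; it reports no verdict.
The state is a dict: "clock": time; "joint_positions": joint angles; "qvel": joint speeds; "joint_efforts": joint torques, N m; "tool_pos": TCP position; "orientation": TCP orientation; "force": force on the tool from outside, world axes, zero at the start; "ft_torque": the same for the moment, N m; "gripper_width": finger opening in m.
Only numpy, scipy, OpenCV 4.12 (cv2) and the standard library are available. Lean on these libraries where they do the work, as an engineer would, in place of code of your own. Each camera call takes 0.05 s, during which the arm holds its last target.

## Working session

There is one attempt and no reset: what is moved stays moved. The work goes in short steps, Python scripts to look and compute and a tool call to move; the robot and the scene stay as the last step left them, time stands still between calls to the robot, and variables do not carry over. Pictures are saved under pics/ and viewed, and the job is handed in when it is done.

Besides the shell and the picture viewer there is one more tool, called after "Call:" as name(argument=value, ...) on one line, values as JSON. step_arm: Moves the arm, as the interface text tells. Its arguments: {"type":"object","properties":{"dp":{"type":"array","items":{"type":"array","items":{"type":"number"}}},"angular":{"type":"array","items":{"type":"array","items":{"type":"number"}}},"hand":{"type":"array","items":{"type":"number"}}},"required":["dp","angular","hand"]}

```bash
ls; mkdir -p pics; python3 - <<'E'
from workcell import manip
import cv2
print(manip.get_obs()); print(manip.pinch_z)
for n in("scene","top"):
    print(n,manip.camera_info(n)); cv2.imwrite(f"pics/{n}0.png",manip.read_camera(n))
E
```

```text
pics
{'clock': 0.0, 'joint_positions': array([ 1.32702588e+00,  3.14233403e-01, -4.80736107e-02,  1.21023103e+00,
       -5.94380532e-06,  1.57078536e+00]), 'qvel': array([ 0.00291164, -0.0022219 , -0.00053882,  0.0004189 ,  0.00039083,
       -0.00091462]), 'joint_efforts': array([ 1.40124903e-03, -5.39586675e+01,  3.39749873e+01,  1.90871739e-02,
       -1.33647291e-04,  2.56739334e-06]), 'tool_pos': array([0.14467717, 0.58168657, 0.23043256]), 'orientation': array([3.14158673e+00, 1.74171970e-03, 1.32703684e+00]), 'force': array([0.67192528, 0.67957586, 0.82234574]), 'ft_torque': array([-0.0273883 ,  0.03212104,  0.00416056]), 'gripper_width': 0.08531398106922512}
0.0187
scene {'vertical_fov': 43.57583408817144, 'cx': 247.6978956571916, 'cy': 192.47477108878218, 'k1': -0.14076711038596187, 'cam_to_world': array([[ 0.69740776,  0.46879151, -0.54208572,  1.22604264],
       [ 0.71663036, -0.46456045,  0.52021584, -0.58903775],
       [-0.00795882, -0.75127765, -0.6599383 ,  0.90899743],
       [ 0.        ,  0.        ,  0.        ,  1.        ]])}
top {'vertical_fov': 55.56928290767598, 'cx': 253.97134540228308, 'cy': 192.5412415709492, 'k1': 0.008667833518806643, 'cam_to_world': array([[ 0.00881593, -0.99815717,  0.0600379 ,  0.5075194 ],
       [-0.99989454, -0.00949235, -0.01099066,  0.05328812],
       [ 0.01154031, -0.05993468, -0.99813559,  1.12900578],
       [ 0.        ,  0.        ,  0.        ,  1.        ]])}
```

View pics/scene0.png

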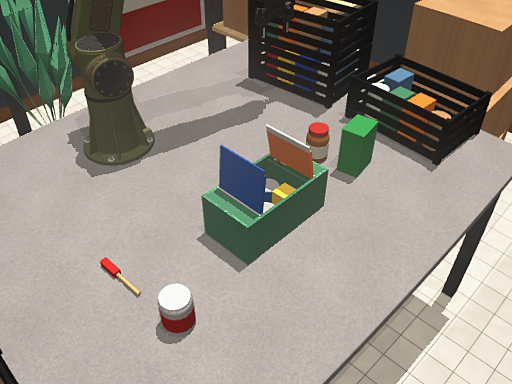

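View pics/top0.png

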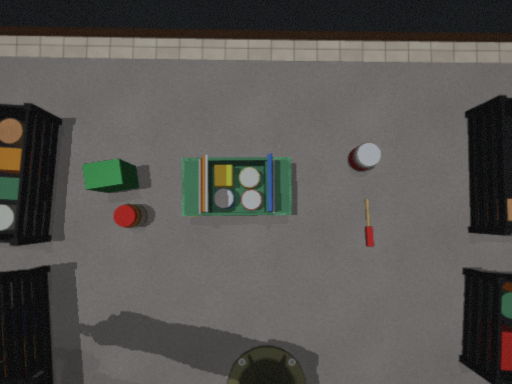

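```bash
cat > h.py <<'E'
from workcell import manip
import cv2, numpy as np
def K(n):
    c=manip.camera_info(n); f=192/np.tan(np.radians(c["vertical_fov"])/2)
    return np.array([[f,0,c["cx"]],[0,f,c["cy"]],[0,0,1]]),np.array([c["k1"],0,0,0.]),np.array(c["cam_to_world"])
def onplane(n,px,z):
    k,d,T=K(n); u=cv2.undistortPoints(np.array(px,float).reshape(-1,1,2),k,d).reshape(-1,2)
    r=np.c_[u,np.ones(len(u))]@T[:3,:3].T; o=T[:3,3]
    return o+r*((z-o[2])/r[:,2])[:,None]
def proj(n,P):
    k,d,T=K(n); Ti=np.linalg.inv(T); r,_=cv2.Rodrigues(Ti[:3,:3])
    return cv2.projectPoints(np.array(P,float).reshape(-1,1,3),r,Ti[:3,3],k,d)[0].reshape(-1,2)
def crop(img,x0,y0,x1,y1,s,name):
    cv2.imwrite(name,cv2.resize(img[y0:y1,x0:x1],None,fx=s,fy=s,interpolation=cv2.INTER_CUBIC))
E
python3 - <<'E'
from h import *
t=cv2.imread("pics/top0.png");s=cv2.imread("pics/scene0.png")
crop(t,170,145,300,225,6,"pics/t_c.png"); crop(s,190,110,340,270,5*0+3.7,"pics/s_c.png"); crop(t,340,190,400,255,8,"pics/t_d.png")
h=cv2.cvtColor(t,cv2.COLOR_BGR2HSV)
def m(lo,hi,box):
    k=cv2.inRange(h,lo,hi); z=np.zeros_like(k);x0,y0,x1,y1=box;z[y0:y1,x0:x1]=k[y0:y1,x0:x1];return z
for nm,k in dict(grip=m((0,150,90),(8,255,255),(350,215,390,255))|m((172,150,90),(180,255,255),(350,215,390,255)),
  rod=m((9,70,100),(28,255,255),(350,190,390,235)), chest=m((60,60,30),(90,255,255),(170,140,310,230))).items():
    p=cv2.findNonZero(k); r=cv2.minAreaRect(p); print(nm,len(p),p.reshape(-1,2).mean(0),r)
    z=.13 if nm=="chest" else .01
    print(onplane("top",cv2.boxPoints(r),z).round(4), onplane("top",[r[0],p.reshape(-1,2).mean(0)],z).round(4))
E
```

```text
grip 120 [369.23333333 235.9       ] ((369.2842712402344, 235.97970581054688), (18.381738662719727, 6.269740581512451), 85.91438293457031)
[[ 0.4721 -0.3021  0.01  ]
 [ 0.4736 -0.3213  0.01  ]
 [ 0.4178 -0.3247  0.01  ]
 [ 0.4163 -0.3055  0.01  ]] [[ 0.4449 -0.3134  0.01  ]
 [ 0.4451 -0.3132  0.01  ]]
rod 92 [367.27173913 212.31521739] ((367.2801513671875, 212.48251342773438), (27.19693374633789, 3.243671178817749), 86.42366790771484)
[[ 0.5581 -0.3008  0.01  ]
 [ 0.5588 -0.3108  0.01  ]
 [ 0.4755 -0.3152  0.01  ]
 [ 0.4748 -0.3052  0.01  ]] [[ 0.5167 -0.308   0.01  ]
 [ 0.5172 -0.308   0.01  ]]
chest 3637 [237.83557877 186.13280176] ((236.49996948242188, 185.99998474121094), (108.99998474121094, 57.99999237060547), -0.0)
[[ 0.5043  0.2382  0.13  ]
 [ 0.6638  0.2415  0.13  ]
 [ 0.6671 -0.0593  0.13  ]
 [ 0.5069 -0.0597  0.13  ]] [[0.5852 0.0905 0.13  ]
 [0.5848 0.0868 0.13  ]]
```

View pics/t_c.png

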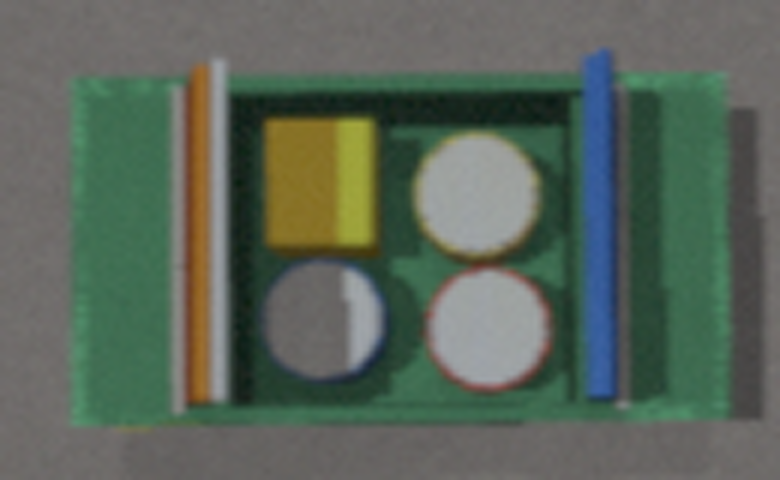

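View pics/s_c.png

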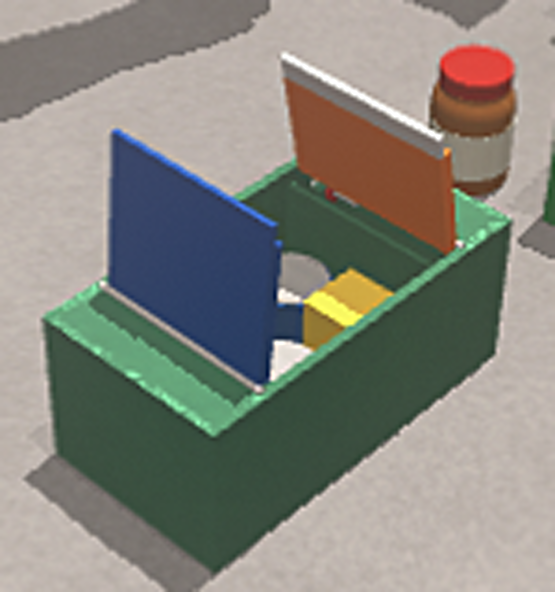

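View pics/t_d.png

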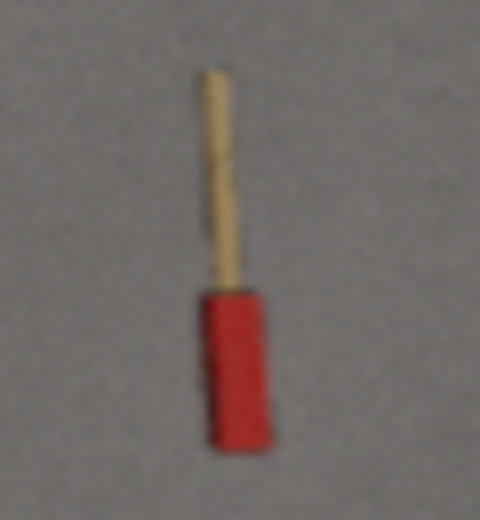

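```bash
cat >> h.py <<'E'
from scipy.spatial.transform import Rotation as Ro
def rel(p0,rpy0,p1,rpy1):
    R0=Ro.from_euler('xyz',rpy0);R1=Ro.from_euler('xyz',rpy1)
    return (R0.inv().apply(np.array(p1)-p0)*100).round(2),np.degrees((R0.inv()*R1).as_rotvec()).round(2)
E
python3 - <<'E'
from h import *
t=cv2.imread("pics/top0.png");h=cv2.cvtColor(t,cv2.COLOR_BGR2HSV)
g=cv2.inRange(h,(60,60,30),(90,255,255)).astype(float)
# subpixel edges by saturation half level
S=h[...,1].astype(float)
def cross(v,i0,d):
    # walk from inside outwards to bg
    thr=(60+S[180:200,186:196].mean())/2 if 0 else 70
    i=i0
    while v[i+d]>=thr: i+=d
    return i+d*(v[i]-thr)/(v[i]-v[i+d])
L=[(cross(S[r],187,-1),r) for r in range(164,209,2)]
Rr=[(cross(S[r],287,1),r) for r in range(164,209,2)]
T=[(c,cross(S[:,c],160,-1)) for c in list(range(186,197))+list(range(276,288))]
B=[(c,cross(S[:,c],210,1)) for c in list(range(186,197))+list(range(276,288))]
print(S[190,176:190],S[208:220,280])
W={}
for n,e in zip("LRTB",(L,Rr,T,B)):
    w=onplane("top",e,.13)[:,:2]
    vx,vy,x,y=cv2.fitLine(w.astype(np.float32),cv2.DIST_HUBER,0,.01,.01).ravel()
    res=(w-[x,y])@[-vy,vx]
    print(n,"mean",x,y,"dir deg",np.degrees(np.arctan2(vy,vx)),"rms",res.std())
y=cv2.inRange(h,(22,110,90),(38,255,255));y[:214]=0;p=cv2.findNonZero(y[:, :300])
print("yellow",None if p is None else p.reshape(-1,2))
b=cv2.inRange(h,(105,140,60),(125,255,255));b[:, :255]=0;b[:,290:]=0;p=cv2.findNonZero(b);r=cv2.minAreaRect(p);print("blue",cv2.boxPoints(r));
for z in(.23,.25):print(onplane("top",cv2.boxPoints(r),z).round(4))
print("obst",onplane("top",[[367,155],[128,215],[105,175]],.1))
E
```

```text
[ 12.  11.   9.   9.   9.  28.  75. 106. 108. 109. 110. 107. 110. 110.] [106. 113.  99. 111. 110. 108. 101.  19.  12.  10.  10.  15.]
L mean 0.5760884 0.24027485 dir deg 1.2556244 rms 0.0001382808349559403
R mean 0.58392656 -0.0592675 dir deg 1.0619729 rms 0.0003088513486310545
T mean 0.66385853 0.14497887 dir deg -88.8074 rms 0.0001211140581125761
B mean 0.50591874 0.08959239 dir deg -88.82802 rms 0.000525180522790261
yellow None
blue [[266.85803 154.0437 ]
 [271.46838 153.94962]
 [272.612   209.98749]
 [268.00165 210.08157]]
[[ 0.6579  0.0122  0.23  ]
 [ 0.6582  0.0007  0.23  ]
 [ 0.5189 -0.003   0.23  ]
 [ 0.5186  0.0084  0.23  ]]
[[ 0.6545  0.0131  0.25  ]
 [ 0.6549  0.0019  0.25  ]
 [ 0.5187 -0.0017  0.25  ]
 [ 0.5184  0.0094  0.25  ]]
obst [[ 0.6798285  -0.27973072  0.1       ]
 [ 0.50295653  0.39470215  0.1       ]
 [ 0.61496962  0.4624767   0.1       ]]
```

```bash
python3 - <<'E'
from h import *
o=manip.get_obs();p,r=np.array([.145,.582,.231]),[np.pi,0,1.327]
for q,y in(((.40,.22,.30),1.45),((.445,-.3133,.12),1.644)):
    print(rel(p,r,q,[np.pi,0,y])); p=np.array(q);r=[np.pi,0,y]
E
```

```text
(array([-28.97,  33.48,  -6.9 ]), array([ 0.  ,  0.  , -7.05]))
(array([-52.4 ,  10.89,  18.  ]), array([  0.  ,   0.  , -11.12]))
```

Call:
step_arm(dp=[[-29,33.5,-6.9],[-29,33.5,-6.9],[-29,33.5,-6.9],[-29,33.5,-6.9],[-29,33.5,-6.9],[-29,33.5,-6.9],[-29,33.5,-6.9],[-29,33.5,-6.9],[-29,33.5,-6.9],[-29,33.5,-6.9],[-29,33.5,-6.9],[-29,33.5,-6.9]], angular=[[0,0,-7],[0,0,-7],[0,0,-7],[0,0,-7],[0,0,-7],[0,0,-7],[0,0,-7],[0,0,-7],[0,0,-7],[0,0,-7],[0,0,-7],[0,0,-7]], hand=[0.3,0.3,0.3,0.3,0.3,0.3,0.3,0.3,0.3,0.3,0.3,0.3])

```text
clock: 1.1
tool_pos: [0.4027, 0.2159, 0.3011]
orientation: [3.139, 0.001, 1.443]
force: [-0.2, 0.3, 0.6]
gripper_width: 0.0595
```

```bash
python3 - <<'E'
from h import *
o=manip.get_obs();print(o)
print(rel(o["tool_pos"],o["orientation"],(.445,-.3133,.20),[np.pi,0,1.644]))
E
```

```text
{'clock': 1.1, 'joint_positions': array([ 0.49388553,  0.02097388, -0.23913904,  1.30933355, -0.00235071,
        0.62170747]), 'qvel': array([ 0.08101788,  0.00323421, -0.02129663, -0.01193156,  0.05810966,
        0.08892418]), 'joint_efforts': array([ -1.74169835, -35.8876884 ,  34.27410007,   0.30251171,
        -0.29606044,  -0.61387114]), 'tool_pos': array([0.40274277, 0.21594906, 0.30108658]), 'orientation': array([3.13912626e+00, 1.12466544e-03, 1.44297141e+00]), 'force': array([-0.15469556,  0.34695701,  0.55359751]), 'ft_torque': array([0.08143878, 0.04552186, 0.0154367 ]), 'gripper_width': 0.05954534128322331}
(array([-51.94,  10.91,  10.19]), array([  0.13,   0.08, -11.52]))
```

Call:
step_arm(dp=[[-52.4,10.9,10],[-52.4,10.9,10],[-52.4,10.9,10],[-52.4,10.9,10],[-52.4,10.9,10],[-52.4,10.9,10],[-52.4,10.9,10],[-52.4,10.9,10],[-52.4,10.9,10],[-52.4,10.9,10],[-52.4,10.9,10],[-52.4,10.9,10]], angular=[[0,0,-11.1],[0,0,-11.1],[0,0,-11.1],[0,0,-11.1],[0,0,-11.1],[0,0,-11.1],[0,0,-11.1],[0,0,-11.1],[0,0,-11.1],[0,0,-11.1],[0,0,-11.1],[0,0,-11.1]], hand=[0.3,0.3,0.3,0.3,0.3,0.3,0.3,0.3,0.3,0.3,0.3,0.3])

```text
clock: 2.1
tool_pos: [0.4401, -0.2663, 0.2087]
orientation: [-3.142, -0.001, 1.643]
force: [1.1, 1.3, -0.6]
gripper_width: 0.0595
```

Call:
step_arm(dp=[[0,0,0],[0,0,0],[0,0,0],[0,0,0]], angular=[[0,0,0],[0,0,0],[0,0,0],[0,0,0]], hand=[0.3,0.3,0.3,0.3])

```text
clock: 2.43
tool_pos: [0.4404, -0.2635, 0.2094]
orientation: [-3.141, -0.001, 1.644]
force: [0.2, 0.1, -0.7]
gripper_width: 0.0601
```

```bash
python3 - <<'E'
from h import *
o=manip.get_obs();print(o["joint_positions"])
print(rel(o["tool_pos"],o["orientation"],(.445,-.3133,.003),[np.pi,0,1.644]))
t=manip.read_camera("top");cv2.imwrite("pics/t1.png",t)
E
```

```text
[-5.39415051e-01  1.62051139e-01 -2.91719519e-01  1.11767040e+00
  3.70810558e-04 -6.12810759e-01]
(array([-5.01,  0.1 , 20.64]), array([-0.02, -0.04,  0.01]))
```

View pics/t1.png

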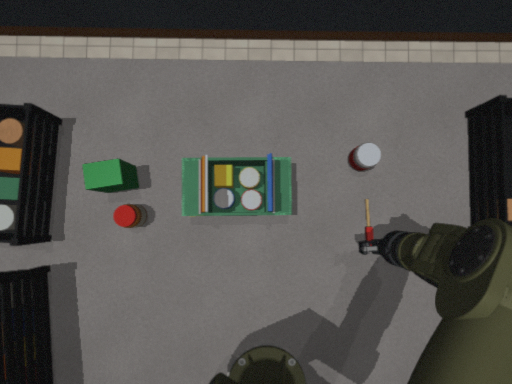

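Call:
step_arm(dp=[[-5,0.1,5],[-5,0.1,10],[-5,0.1,14],[-5,0.1,16],[-5,0.1,18],[-5,0.1,20],[-5,0.1,20.6],[-5,0.1,20.6],[-5,0.1,20.6],[-5,0.1,20.6]], angular=[[0,0,0],[0,0,0],[0,0,0],[0,0,0],[0,0,0],[0,0,0],[0,0,0],[0,0,0],[0,0,0],[0,0,0]], hand=[0.3,0.3,0.3,0.3,0.3,0.3,0.3,0.3,0.3,0.3])

```text
clock: 3.32
tool_pos: [0.4467, -0.315, 0.0054]
orientation: [3.139, 0.002, 1.644]
force: [-1.0, -0.6, -0.1]
gripper_width: 0.0596
```

```bash
python3 - <<'E'
from h import *
t=manip.read_camera("top");s=manip.read_camera("scene");crop(t,320,180,440,270,6,"pics/t2.png");crop(s,40,220,200,330,5,"pics/s2.png")
E
```

```text
(no output)
```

View pics/t2.png

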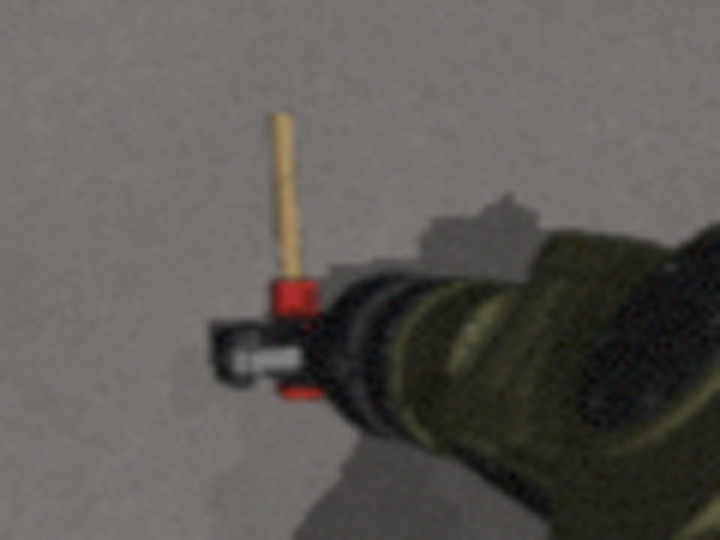

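View pics/s2.png

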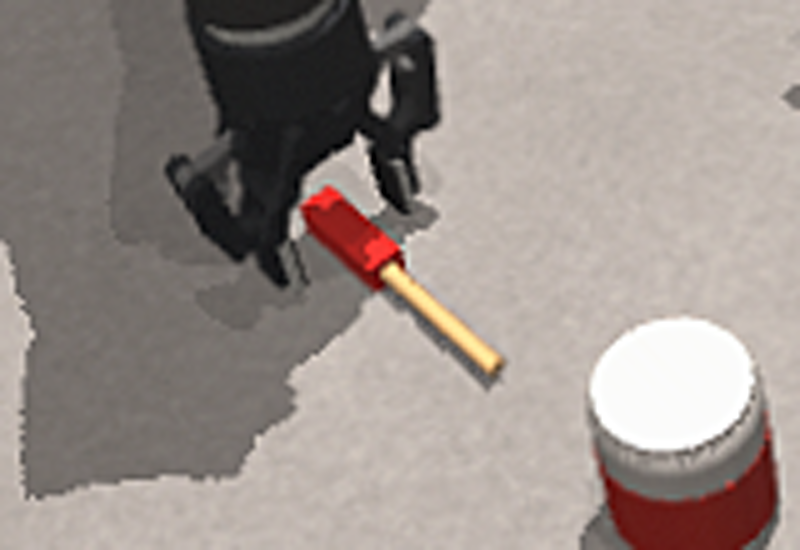

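Call:
step_arm(dp=[[0,0,0],[0,0,0],[0,0,0],[0,0,0],[0,0,0],[0,0,0],[0,0,0],[0,0,0]], angular=[[0,0,0],[0,0,0],[0,0,0],[0,0,0],[0,0,0],[0,0,0],[0,0,0],[0,0,0]], hand=[1,1,1,1,1,1,1,1])

```text
clock: 4.08
tool_pos: [0.4455, -0.3148, 0.0041]
orientation: [3.141, 0.001, 1.643]
force: [-0.1, 0.8, 6.1]
gripper_width: 0.0186
```

```bash
python3 - <<'E'
from h import *
o=manip.get_obs();print(o["tool_pos"],o["orientation"],o["gripper_width"],o["force"])
t=manip.read_camera("top");s=manip.read_camera("scene");crop(t,320,180,440,270,6,"pics/t3.png");crop(s,40,220,200,330,5,"pics/s3.png")
E
```

```text
[ 0.4454973  -0.31481486  0.00414656] [3.14074872e+00 5.73107454e-04 1.64285283e+00] 0.018598583773524337 [-0.07389479  0.77693206  6.14595059]
```

View pics/s3.png

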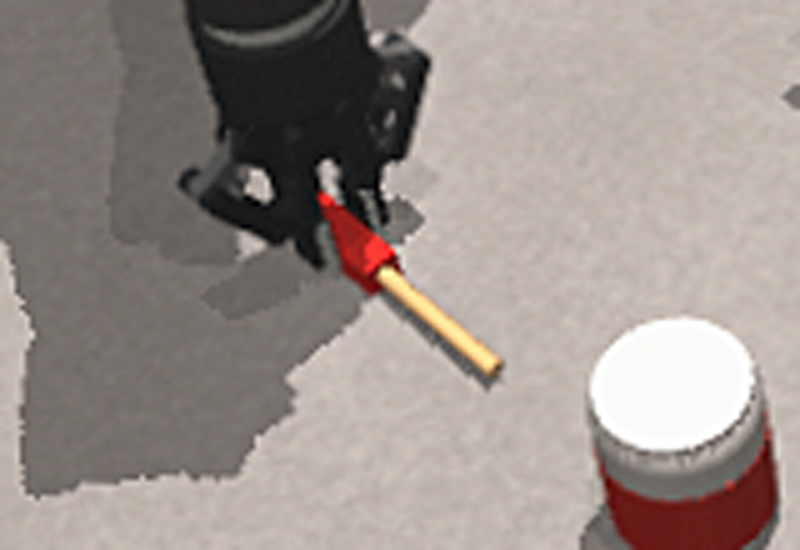

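View pics/t3.png

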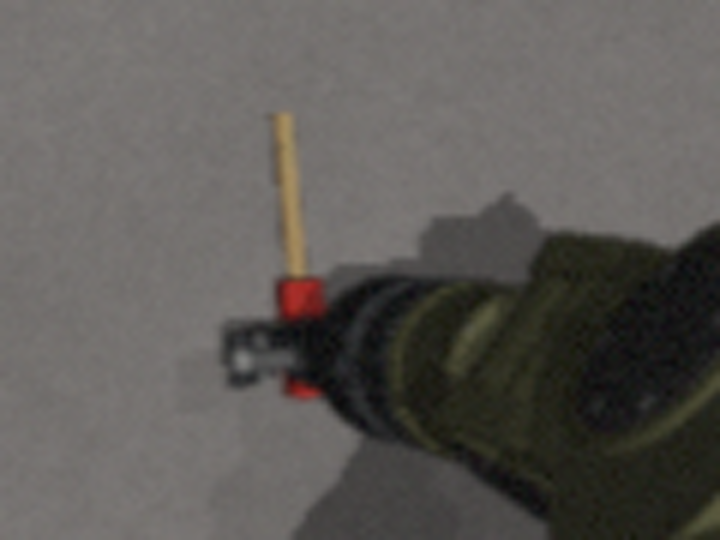

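Call:
step_arm(dp=[[0,0,-1],[0,0,-3],[0,0,-6],[0,0,-10],[0,0,-14],[0,0,-18],[0,0,-22],[0,0,-26],[0,0,-29],[0,0,-29],[0,0,-29]], angular=[[0,0,0],[0,0,0],[0,0,0],[0,0,0],[0,0,0],[0,0,0],[0,0,0],[0,0,0],[0,0,0],[0,0,0],[0,0,0]], hand=[1,1,1,1,1,1,1,1,1,1,1])

```text
clock: 5.1
tool_pos: [0.4459, -0.3152, 0.296]
orientation: [3.138, 0.003, 1.643]
force: [0.3, -0.4, -1.6]
gripper_width: 0.019
```

```bash
python3 - <<'E'
from h import *
o=manip.get_obs();print(o["tool_pos"],o["orientation"],o["gripper_width"])
print(rel(o["tool_pos"],o["orientation"],(.376,.2064,.30),[np.pi,0,1.5914]))
E
```

```text
[ 0.44591728 -0.3151678   0.29595985] [3.13818745e+00 2.86631892e-03 1.64283347e+00] 0.0190237426634689
(array([52.52, -3.22, -0.57]), array([0.2 , 0.16, 2.95]))
```

Call:
step_arm(dp=[[4,-0.2,0],[9,-0.5,0],[13,-0.8,0],[17,-1,0],[21,-1.3,0],[25,-1.5,0],[29,-1.8,0],[33,-2,0],[37,-2.3,0],[41,-2.5,0],[45,-2.8,0],[49,-3,0]], angular=[[0,0,0],[0,0,0.5],[0,0,1],[0,0,1],[0,0,1.5],[0,0,2],[0,0,2],[0,0,2.5],[0,0,3],[0,0,3],[0,0,3],[0,0,3]], hand=[1,1,1,1,1,1,1,1,1,1,1,1])

```text
clock: 6.1
tool_pos: [0.3779, 0.1734, 0.292]
orientation: [-3.139, 0.001, 1.591]
force: [0.4, -0.5, -1.3]
gripper_width: 0.0186
```

```bash
python3 - <<'E'
from h import *
o=manip.get_obs();print(o["tool_pos"],o["orientation"],o["gripper_width"],o["joint_positions"])
print(rel(o["tool_pos"],o["orientation"],(.376,.2064,.20),[np.pi,0,1.5914]))
E
```

```text
[0.37788906 0.17336759 0.2919662 ] [-3.13923563e+00  1.14104444e-03  1.59061701e+00] 0.01859253943537431 [ 4.30214869e-01 -5.29571629e-02 -3.32180157e-01  1.29418988e+00
 -1.05912174e-04  4.10395668e-01]
(array([ 3.32, -0.1 ,  9.19]), array([-0.14,  0.07, -0.04]))
```

Call:
step_arm(dp=[[3.3,-0.1,2],[3.3,-0.1,5],[3.3,-0.1,8],[3.3,-0.1,11],[3.3,-0.1,13],[3.3,-0.1,13.2],[3.3,-0.1,13.2],[3.3,-0.1,13.2],[3.3,-0.1,13.2],[3.3,-0.1,13.2]], angular=[[0,0,0],[0,0,0],[0,0,0],[0,0,0],[0,0,0],[0,0,0],[0,0,0],[0,0,0],[0,0,0],[0,0,0]], hand=[1,1,1,1,1,1,1,1,1,1])

```text
clock: 6.93
tool_pos: [0.3793, 0.2055, 0.1628]
orientation: [3.139, -0.001, 1.59]
force: [-0.7, -0.3, -0.4]
gripper_width: 0.0188
```

```bash
python3 - <<'E'
from h import *
o=manip.get_obs();print(o["tool_pos"],o["orientation"],o["gripper_width"],o["joint_positions"])
t=manip.read_camera("top");s=manip.read_camera("scene");cv2.imwrite("pics/t4.png",t);cv2.imwrite("pics/s4.png",s)
crop(t,150,140,270,270,5*.9,"pics/t4c.png");crop(s,190,90,340,200,5,"pics/s4c.png")
E
```

```text
[0.37926542 0.20549272 0.16283938] [ 3.13933457e+00 -1.18864660e-03  1.59028131e+00] 0.0188054894548572 [ 4.96524843e-01  3.81099633e-02 -5.41744986e-01  9.88389620e-01
  1.91375523e-05  4.77041226e-01]
```

View pics/t4c.png

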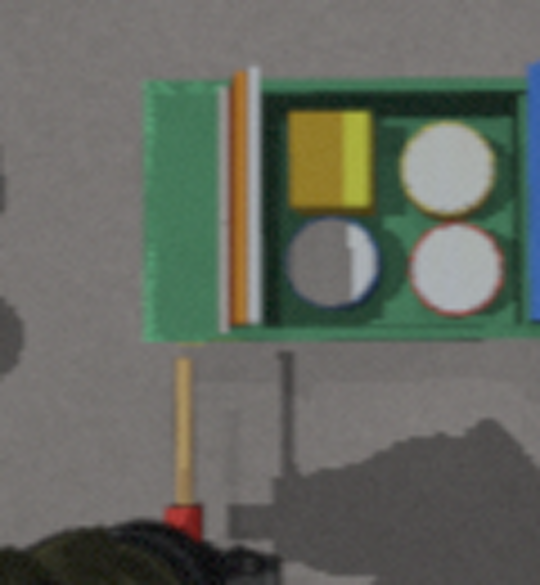

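View pics/s4c.png

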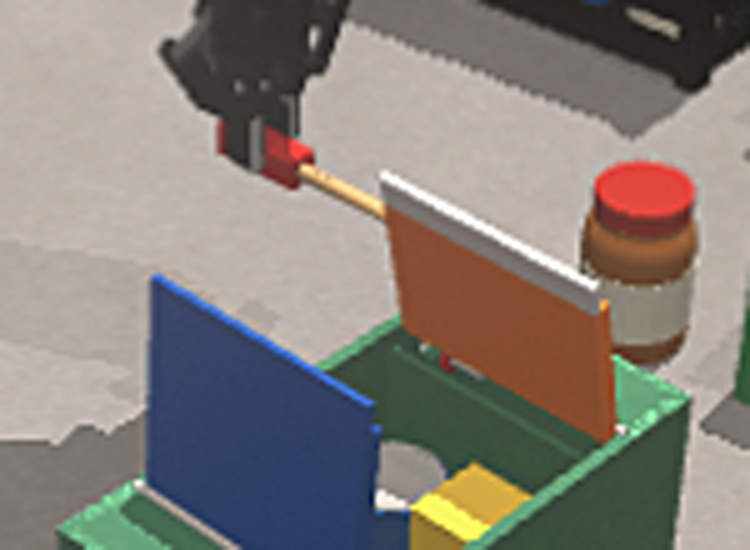

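```bash
python3 - <<'E'
from h import *
t=cv2.imread("pics/t4.png");s=cv2.imread("pics/s4.png")
def line(img,box):
    h=cv2.cvtColor(img,cv2.COLOR_BGR2HSV);m=cv2.inRange(h,(9,70,70),(28,255,255));z=np.zeros_like(m);x0,y0,x1,y1=box;z[y0:y1,x0:x1]=m[y0:y1,x0:x1]
    p=cv2.findNonZero(z);r=cv2.minAreaRect(p);v=cv2.fitLine(p,cv2.DIST_HUBER,0,.01,.01).ravel();return p.reshape(-1,2),r,v
p,r,v=line(t,(180,218,205,254));print(r,v,p[:,1].min(),p[:,1].max())
tip=[v[2]+v[0]/v[1]*(p[:,1].min()-.5-v[3]),p[:,1].min()-.5];base=[v[2]+v[0]/v[1]*(p[:,1].max()+.5-v[3]),p[:,1].max()+.5]
W=onplane("top",[tip,base],.169);print(W,np.degrees(np.arctan2(*(W[0]-W[1])[[1,0]])),np.linalg.norm(W[0]-W[1]))
p2,r2,v2=line(s,(245,110,268,140));print(len(p2),r2,v2)
# triangulate: for each top pixel ray, intersect with the plane of scene line
a=v2[2:];pts=np.array([a-8*v2[:2],a+8*v2[:2]]);k,d,T=K("scene");A=onplane("scene",pts,.169)-T[:3,3];n=np.cross(A[0],A[1]);o=T[:3,3]
kt,dt,Tt=K("top")
for q in(tip,base):
    f=onplane("top",[q],0)[0]-Tt[:3,3];l=n@(o-Tt[:3,3])/(n@f);print("3d",Tt[:3,3]+l*f)
print(manip.get_obs()["tool_pos"])
E
```

```text
((190.5, 236.0), (32.0, 3.0), 90.0) [2.3155125e-02 9.9973190e-01 1.9060001e+02 2.3880000e+02] 220 252
[[0.4928717  0.20940603 0.169     ]
 [0.4071027  0.20573227 0.169     ]] 2.452663029670732 0.08584765102672771
71 ((259.4133605957031, 128.4976806640625), (22.202306747436523, 5.142092704772949), 35.21759033203125) [  0.8718296    0.48980927 258.8305     128.21924   ]
3d [0.49277013 0.21048861 0.16234298]
3d [0.40688767 0.2060587  0.16694433]
[0.3789871  0.20534997 0.16250803]
```

```bash
cat >> h.py <<'E'
def rodtop(img,c0,c1,r0,r1):
    S=cv2.cvtColor(img,cv2.COLOR_BGR2HSV)[...,1].astype(float)
    pts=[]
    for r in range(r0,r1):
        v=S[r,c0:c1].copy();v-=np.median(np.r_[v[:4],v[-4:]]);v[v<12]=0
        if v.sum()>80:pts.append(((v*np.arange(c0,c1)).sum()/v.sum(),r))
    return np.array(pts)
def rodscene(img,c0,c1,r0,r1):
    S=cv2.cvtColor(img,cv2.COLOR_BGR2HSV)[...,1].astype(float);pts=[]
    for c in range(c0,c1):
        v=S[r0:r1,c].copy();v-=np.median(np.r_[v[:3],v[-3:]]);v[v<20]=0
        if v.sum()>80:pts.append((c,(v*np.arange(r0,r1)).sum()/v.sum()))
    return np.array(pts)
E
python3 - <<'E'
from h import *
t=cv2.imread("pics/t4.png");s=cv2.imread("pics/s4.png")
p=rodtop(t,184,198,222,251);W=onplane("top",p,.169);c=np.polyfit(W[:,0],W[:,1],1);print(np.degrees(np.arctan(c[0])),"y at .493,.407",np.polyval(c,[.493,.407]),"res",(W[:,1]-np.polyval(c,W[:,0])).std())
q=rodscene(s,251,267,112,142);print(q.round(1).tolist())
E
```

```text
1.63892770379147 y at .493,.407 [0.20919324 0.20673257] res 0.00016313151649365108
[[251.0, 121.8], [252.0, 122.6], [253.0, 125.1], [254.0, 125.6], [255.0, 126.1], [256.0, 126.6], [257.0, 127.2], [258.0, 127.6], [259.0, 128.2], [260.0, 128.6], [261.0, 129.2], [262.0, 129.6], [263.0, 130.2], [264.0, 130.6], [265.0, 131.3], [266.0, 131.6]]
```

```bash
python3 - <<'E'
from h import *
t=cv2.imread("pics/t4.png");s=cv2.imread("pics/s4.png")
p=rodtop(t,184,198,222,251);ct=np.polyfit(p[:,1],p[:,0],1)
q=rodscene(s,253,266,112,142);cs=np.polyfit(q[:,0],q[:,1],1)
ki,di,Ti=K("top");ot=Ti[:3,3]
def ray(n,x):return onplane(n,[x],0)[0]-K(n)[2][:3,3]
# plane of top line
n=np.cross(ray("top",[np.polyval(ct,222),222]),ray("top",[np.polyval(ct,250),250]))
os=K("scene")[2][:3,3]
P=[]
for c in(253,265):
    f=ray("scene",[c,np.polyval(cs,c)]);P.append(os+f*(n@(ot-os)/(n@f)));print(P[-1])
d=P[1]-P[0];print("pitch",np.degrees(np.arctan2(d[2],d[0])))
# predicted rows under level hypothesis z=.1685 
for pit in(0,-1.5,-3):
    A=[[x,np.interp(x,[.407,.493],[.2067,.2092]),.1685+np.tan(np.radians(pit))*(x-.379)] for x in(.41,.43,.45)]
    B=proj("scene",A);print(pit,B.round(1).tolist(),[np.round(np.polyval(cs,b[0])-b[1],2) for b in B])
E
```

```text
[0.42006161 0.20779703 0.1647493 ]
[0.46576499 0.20900407 0.16536775]
pitch 0.7752636157878873
0 [[250.2, 122.7], [255.4, 125.4], [260.7, 128.2]] [np.float64(0.96), np.float64(0.9), np.float64(0.84)]
-1.5 [[250.2, 123.0], [255.4, 125.8], [260.7, 128.7]] [np.float64(0.72), np.float64(0.5), np.float64(0.28)]
-3 [[250.2, 123.2], [255.4, 126.2], [260.6, 129.3]] [np.float64(0.47), np.float64(0.1), np.float64(-0.29)]
```

```bash
python3 - <<'E'
from h import *
c,s=np.cos(.0206),np.sin(.0206)
def ch(x,y,z):return [.58545+c*x-s*y,.0905+s*x+c*y,z]
s0=cv2.imread("pics/scene0.png")
P=proj("scene",[ch(.08,.15,.13),ch(.08,-.15,.13),ch(-.08,-.15,.13),ch(.08,-.15,0),ch(.08,.15,0)]);print(P)
im=cv2.resize(s0[140:270,190:340],None,fx=5,fy=5,interpolation=cv2.INTER_CUBIC)
for p in P: cv2.drawMarker(im,tuple(int(v) for v in ((p-[190,140]+.5)*5)),(0,0,255),cv2.MARKER_CROSS,14,1)
im=im[:600];cv2.imwrite("pics/cm.png",im)
E
```

```text
[[327.41956158 167.59380857]
 [246.84910635 226.34380881]
 [200.50881164 193.95758816]
 [247.3331924  263.48752647]
 [322.73351109 204.11303434]]
```

View pics/cm.png

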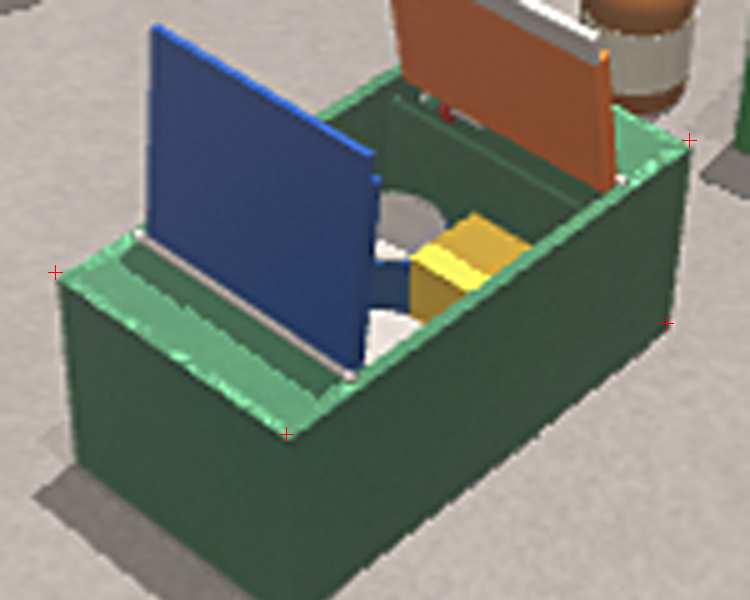

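Call:
step_arm(dp=[[-0.2,0,2],[-0.2,0,4],[-0.2,0,6],[-0.2,0,6.9],[-0.2,0,6.9],[-0.2,0,6.9],[-0.2,0,6.9]], angular=[[0,0,0.4],[0,0,0.4],[0,0,0.4],[0,0,0.4],[0,0,0.4],[0,0,0.4],[0,0,0.4]], hand=[1,1,1,1,1,1,1])

```text
clock: 7.62
tool_pos: [0.3791, 0.2035, 0.0936]
orientation: [3.14, -0.001, 1.584]
force: [0.6, -0.5, -1.0]
gripper_width: 0.0184
```

```bash
python3 - <<'E'
from h import *
o=manip.get_obs();print(o["tool_pos"],o["orientation"],o["gripper_width"],o["force"])
t=manip.read_camera("top");cv2.imwrite("pics/t5.png",t)
crop(t,150,140,270,270,4.5,"pics/t5c.png")
p=rodtop(t,184,200,222,251);W=onplane("top",p,.1);c=np.polyfit(W[:,0],W[:,1],1);print(np.degrees(np.arctan(c[0])),"y at .503,.413",np.polyval(c,[.503,.413]),"res",(W[:,1]-np.polyval(c,W[:,0])).std(),p[:3],p[-3:])
E
```

```text
[0.37913205 0.20349129 0.09356966] [ 3.14010326e+00 -7.48520651e-04  1.58353545e+00] 0.018385593962671143 [ 0.60216343 -0.47491343 -0.98942555]
1.0983661539627751 y at .503,.413 [0.20642827 0.20470275] res 0.00012415435935885557 [[195.27920228 222.        ]
 [195.29126214 223.        ]
 [195.36885246 224.        ]] [[195.30609212 248.        ]
 [195.37029289 249.        ]
 [195.32511737 250.        ]]
```

View pics/t5c.png

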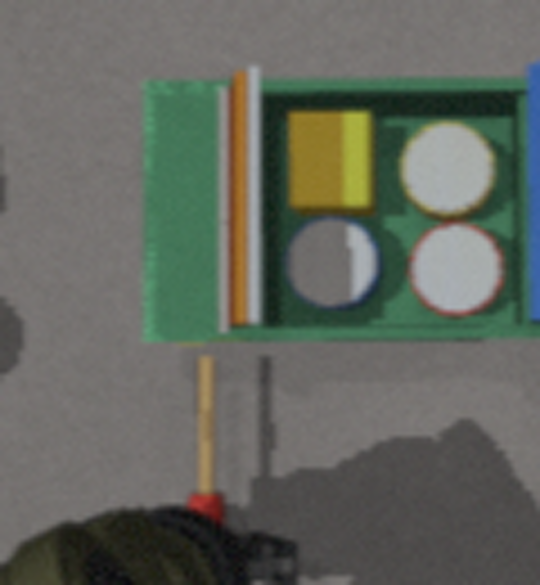

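```bash
python3 - <<'E'
from h import *
t=cv2.imread("pics/top0.png").astype(int);t4=cv2.imread("pics/t4.png").astype(int)
for r in(214,215,216,217):
    print(r,"R-B",(t[r,180:230,2]-t[r,180:230,0]).tolist())
for r in(215,216):print(r,"R-B",(t4[r,180:230,2]-t4[r,180:230,0]).tolist())
c,s=np.cos(.0206),np.sin(.0206)
for x,y,z in((-.08,.1175,.1),(-.08,.1175,.08),(-.08,.1175,.05)):print(proj("top",[[.58545+c*x-s*y,.0905+s*x+c*y,z]]))
crop(cv2.imread("pics/top0.png"),182,205,212,225,20,"pics/y.png")
E
```

```text
214 R-B [6, -3, -15, -22, -22, -22, -19, -19, -19, -17, -19, -19, -18, -20, -17, -18, -17, -16, -14, -10, -15, -14, -16, -17, -17, -16, -15, -15, -17, -18, -18, -16, -15, -17, -19, -18, -19, -19, -20, -17, -21, -16, -21, -18, -16, -18, -19, -17, -19, -19]
215 R-B [5, -3, -18, -19, -19, -18, -17, -13, -15, -15, -10, -12, -12, -10, -12, -12, -5, 3, 6, 5, 4, 6, 6, 1, -4, -8, -9, -9, -10, -10, -13, -12, -10, -12, -12, -10, -13, -11, -12, -12, -10, -10, -11, -10, -8, -9, -8, -7, -9, -10]
216 R-B [5, 4, 1, 0, 2, 0, 1, 2, 4, 16, 24, 26, 25, 24, 24, 14, 3, 6, 6, 4, 3, 3, 3, 4, 3, 3, 3, 3, 1, 1, 1, 3, 2, 2, 3, 2, 3, 5, 3, 2, 3, 4, 4, 3, 3, 4, 2, 3, 3, 3]
217 R-B [4, 6, 5, 4, 4, 5, 7, 6, 5, 8, 7, 10, 8, 8, 9, 8, 5, 5, 4, 4, 4, 3, 6, 4, 3, 4, 5, 5, 4, 4, 6, 4, 5, 6, 5, 5, 5, 5, 5, 5, 3, 5, 3, 6, 4, 5, 4, 5, 3, 6]
215 R-B [3, -3, -17, -21, -21, -23, -18, -15, -16, -11, -12, -14, -11, -13, -14, -13, -6, 5, 6, 6, 7, 7, 5, 1, -2, -8, -11, -11, -12, -10, -12, -13, -11, -12, -11, -12, -13, -11, -13, -11, -13, -14, -11, -10, -9, -10, -9, -8, -7, -10]
216 R-B [5, 4, 1, 0, 3, 0, 2, 3, 3, 14, 25, 24, 27, 26, 26, 13, 5, 4, 4, 2, 5, 6, 5, 4, 5, 4, 5, 2, 2, 2, 3, 2, 3, 4, 4, 3, 2, 3, 4, 3, 3, 4, 5, 4, 6, 5, 5, 4, 4, 4]
[[195.32718981 215.54023219]]
[[196.36732806 215.51879931]]
[[197.85506338 215.48814868]]
```

View pics/y.png

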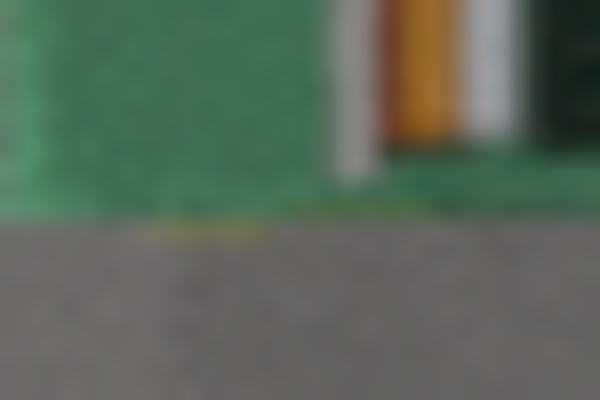

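Call:
step_arm(dp=[[0,0.5,0],[0,1,0],[0,1.5,0],[0,2,0],[0,2.3,0],[0,2.5,0],[0,2.5,0],[0,2.5,0]], angular=[[0,0,0],[0,0,0],[0,0,0],[0,0,0],[0,0,0],[0,0,0],[0,0,0],[0,0,0]], hand=[1,1,1,1,1,1,1,1])

```text
clock: 8.33
tool_pos: [0.4032, 0.2032, 0.0923]
orientation: [-3.141, 0.0, 1.583]
force: [-0.1, -0.1, -0.4]
gripper_width: 0.019
```

```bash
python3 - <<'E'
from h import *
o=manip.get_obs();print(o["tool_pos"],o["orientation"],o["gripper_width"],o["force"])
t=manip.read_camera("top");cv2.imwrite("pics/t6.png",t)
crop(t,150,140,270,270,4.5,"pics/t6c.png")
E
```

```text
[0.40317059 0.20322688 0.09227675] [-3.14112597e+00  1.69363872e-04  1.58332708e+00] 0.01902395324262114 [-0.06667095 -0.09850208 -0.36100697]
```

View pics/t6c.png

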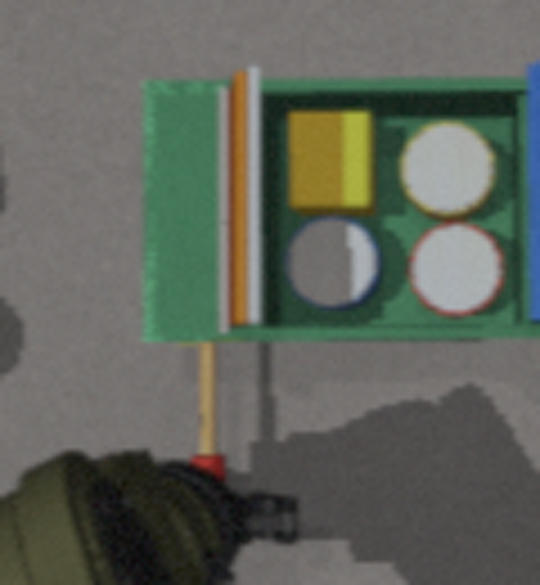

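Call:
step_arm(dp=[[0,0.4,-0.15],[0,0.8,-0.15],[0,1.1,-0.15],[0,1.4,-0.15],[0,1.6,-0.15],[0,1.7,-0.15],[0,1.7,-0.15],[0,1.7,-0.15]], angular=[[0,0,0],[0,0,0],[0,0,0],[0,0,0],[0,0,0],[0,0,0],[0,0,0],[0,0,0]], hand=[1,1,1,1,1,1,1,1])

```text
clock: 9.05
tool_pos: [0.4186, 0.2034, 0.0934]
orientation: [-3.138, 0.0, 1.584]
force: [-6.3, 0.5, 0.8]
gripper_width: 0.0186
```

```bash
python3 - <<'E'
from h import *
o=manip.get_obs();print(o["tool_pos"],o["orientation"],o["gripper_width"],o["force"])
t=manip.read_camera("top");cv2.imwrite("pics/t7.png",t)
crop(t,150,140,270,270,4.5,"pics/t7c.png")
E
```

```text
[0.41861183 0.2033551  0.09341099] [-3.13803435e+00  5.23178154e-05  1.58392768e+00] 0.018596889052376834 [-6.29199609  0.45716301  0.76539257]
```

View pics/t7c.png

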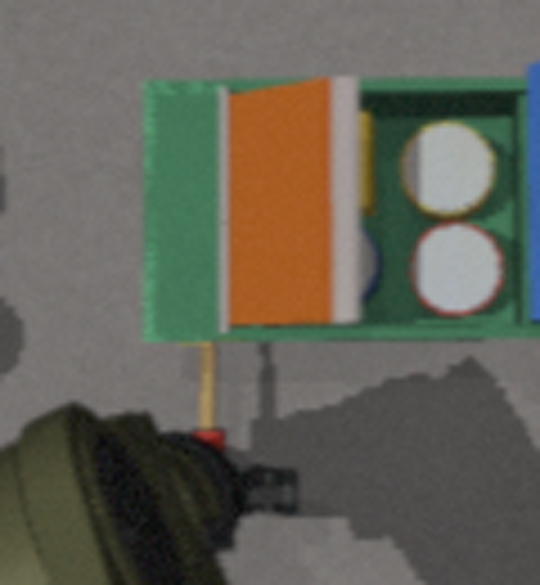

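Call:
step_arm(dp=[[0,-0.5,0],[0,-1.5,0],[0,-2.5,0],[0,-3.5,0],[0,-4.4,0],[0,-4.8,0],[0,-4.8,0],[0,-4.8,2],[0,-4.8,4],[0,-4.8,6],[0,-4.8,7.5],[0,-4.8,8]], angular=[[0,0,0],[0,0,0],[0,0,0],[0,0,0],[0,0,0],[0,0,0],[0,0,0],[0,0,0],[0,0,0],[0,0,0],[0,0,0],[0,0,0]], hand=[1,1,1,1,1,1,1,1,1,1,1,1])

```text
clock: 10.1
tool_pos: [0.3713, 0.2024, 0.0122]
orientation: [-3.14, 0.001, 1.584]
force: [-0.6, -0.2, -0.8]
gripper_width: 0.0184
```

Call:
step_arm(dp=[[0,0,0],[0,0,0]], angular=[[0,0,0],[0,0,0]], hand=[1,1])

```text
clock: 10.27
tool_pos: [0.3726, 0.2031, 0.0143]
orientation: [3.141, 0.0, 1.584]
force: [0.2, -0.4, -1.6]
gripper_width: 0.0187
```

Call:
step_arm(dp=[[0,0,0.5],[0,0,0.8],[0,0,0.9],[0,0,1.0],[0,0,1.0]], angular=[[0,0,0],[0,0,0],[0,0,0],[0,0,0],[0,0,0]], hand=[1,1,1,1,1])

```text
clock: 10.68
tool_pos: [0.3724, 0.2031, 0.0041]
orientation: [3.141, -0.0, 1.584]
force: [0.0, -0.3, -0.1]
gripper_width: 0.0187
```

Call:
step_arm(dp=[[0,0,0],[0,0,0],[0,0,0],[0,0,0],[0,0,-2],[0,0,-5],[0,0,-9],[0,0,-13],[0,0,-17],[0,0,-21],[0,0,-22],[0,0,-22]], angular=[[0,0,0],[0,0,0],[0,0,0],[0,0,0],[0,0,0],[0,0,0],[0,0,0],[0,0,0],[0,0,0],[0,0,0],[0,0,0],[0,0,0]], hand=[0.4,0.4,0.4,0.4,0.4,0.4,0.4,0.4,0.4,0.4,0.4,0.4])

```text
clock: 11.68
tool_pos: [0.3745, 0.2042, 0.2276]
orientation: [3.135, -0.003, 1.584]
force: [0.4, 0.6, -0.6]
gripper_width: 0.0513
```

```bash
python3 - <<'E'
from h import *
o=manip.get_obs();print(o["tool_pos"],o["orientation"],o["gripper_width"],o["force"])
t=manip.read_camera("top");cv2.imwrite("pics/t8.png",t);s=manip.read_camera("scene");cv2.imwrite("pics/s8.png",s)
c,s=np.cos(.0206),np.sin(.0206)
b=np.array([.58545,.0890])
for y,z in((.01,.26),(.01,.128)):
    P=[b[0]-s*y,b[1]+c*y,z];print(rel(o["tool_pos"],o["orientation"],P,[np.pi,0,1.584]))
h=cv2.cvtColor(t,cv2.COLOR_BGR2HSV)
E
```

```text
[0.37450444 0.20418897 0.2275745 ] [ 3.13529655 -0.00331583  1.58357404] 0.05125600354549021 [ 0.39989622  0.64064551 -0.57134987]
(array([-10.78,  20.96,  -3.15]), array([ 0.36, -0.19, -0.03]))
(array([-10.82,  20.87,  10.05]), array([ 0.36, -0.19, -0.03]))
```

View pics/t8.png

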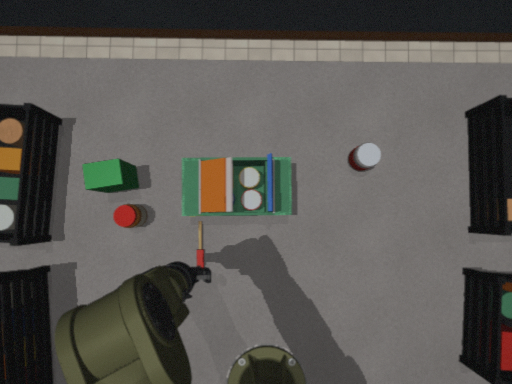

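View pics/s8.png

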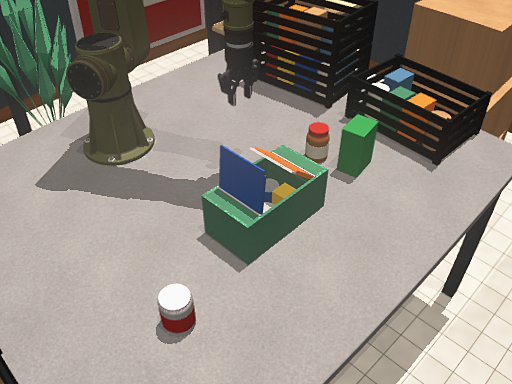

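Call:
step_arm(dp=[[0,0,-4],[0,1,-6],[-1,4,-6],[-3,8,-6],[-5,12,-6],[-7,16,-6],[-9,19,-6],[-9.8,21,-6],[-9.8,21,-6],[-9.8,21,-4],[-9.8,21,0],[-9.8,21,2]], angular=[[0,0,0],[0,0,0],[0,0,0],[0,0,0],[0,0,0],[0,0,0],[0,0,0],[0,0,0],[0,0,0],[0,0,0],[0,0,0],[0,0,0]], hand=[1,1,1,1,1,1,1,1,1,1,1,1])

```text
clock: 12.78
tool_pos: [0.5806, 0.1074, 0.1984]
orientation: [-3.135, 0.001, 1.584]
force: [-0.0, 0.6, -0.5]
gripper_width: 0.0
```

```bash
python3 - <<'E'
from h import *
o=manip.get_obs();print(o["tool_pos"],o["orientation"],o["gripper_width"],o["force"])
t=manip.read_camera("top");cv2.imwrite("pics/t9.png",t);s=manip.read_camera("scene");crop(s,170,70,340,260,3.1,"pics/s9.png")
E
```

```text
[0.58062755 0.107377   0.19836635] [-3.13521760e+00  8.06734255e-04  1.58351945e+00] 3.998167917099963e-06 [-0.03511876  0.62996892 -0.52313275]
```

View pics/s9.png

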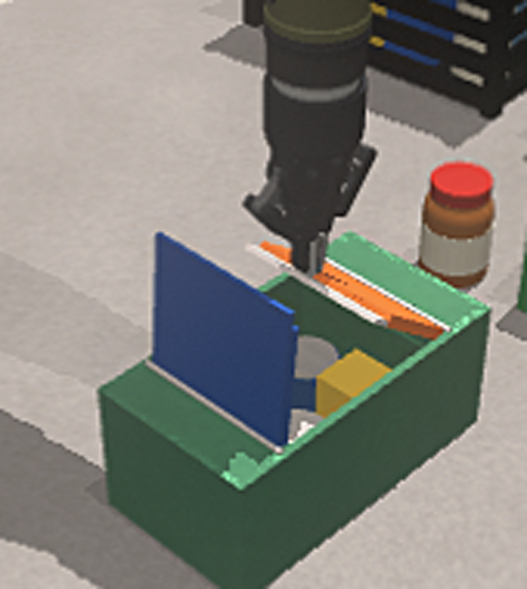

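Call:
step_arm(dp=[[0,0,1],[0,0,2],[0,0,3],[0,0,4],[0,0,5],[0,0,5.8],[0,0,6.4],[0,0,6.8],[0,0,6.9],[0,0,6.9],[0,0,6.9]], angular=[[0,0,0],[0,0,0],[0,0,0],[0,0,0],[0,0,0],[0,0,0],[0,0,0],[0,0,0],[0,0,0],[0,0,0],[0,0,0]], hand=[1,1,1,1,1,1,1,1,1,1,1])

```text
clock: 13.8
tool_pos: [0.5836, 0.1078, 0.1351]
orientation: [3.142, -0.0, 1.584]
force: [0.7, 0.0, -0.3]
gripper_width: -0.0
```

Call:
step_arm(dp=[[0,0,0.3],[0,0,0.5],[0,0,0.6],[0,0,0.7],[0,0,0.7],[0,0,0.7]], angular=[[0,0,0],[0,0,0],[0,0,0],[0,0,0],[0,0,0],[0,0,0]], hand=[1,1,1,1,1,1])

```text
clock: 14.3
tool_pos: [0.5841, 0.1078, 0.1299]
orientation: [3.139, -0.001, 1.584]
force: [-3.7, -0.7, 12.4]
gripper_width: -0.0001
```

```bash
python3 - <<'E'
from h import *
o=manip.get_obs();print(o["tool_pos"],o["orientation"],o["gripper_width"],o["force"])
t=manip.read_camera("top");cv2.imwrite("pics/t10.png",t);s=manip.read_camera("scene");crop(s,170,70,340,260,3.1,"pics/s10.png")
E
```

```text
[0.58410493 0.10783427 0.1299055 ] [ 3.13944800e+00 -5.16312297e-04  1.58359400e+00] -9.951582264551678e-05 [-3.6717274  -0.70723062 12.40571651]
```

View pics/s10.png

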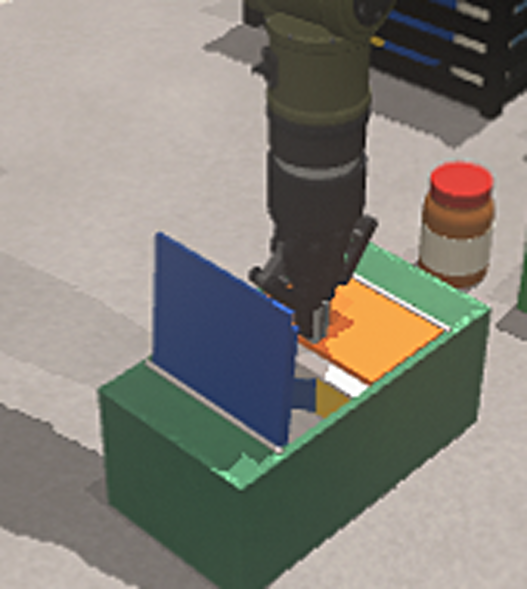

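Call:
step_arm(dp=[[0,0,-4],[0,0,-8],[0,0,-12],[0,0,-15],[-2,0,-17],[-6,0,-17],[-10,0,-17],[-14,0,-17],[-18,0,-17],[-18.3,0,-17],[-18.3,0,-13],[-18.3,0,-10.5]], angular=[[0,0,0],[0,0,0],[0,0,0],[0,0,0],[0,0,0],[0,0,0],[0,0,0],[0,0,0],[0,0,0],[0,0,0],[0,0,0],[0,0,0]], hand=[1,1,1,1,1,1,1,1,1,1,1,1])

```text
clock: 15.4
tool_pos: [0.5862, -0.0764, 0.2319]
orientation: [3.14, -0.0, 1.581]
force: [-0.3, 0.8, -0.2]
gripper_width: -0.0001
```

Call:
step_arm(dp=[[0,0,0],[0,0,0]], angular=[[0,0,0],[0,0,0]], hand=[1,1])

```text
clock: 15.57
tool_pos: [0.5846, -0.0749, 0.2319]
orientation: [-3.138, -0.001, 1.584]
force: [1.0, -1.4, 0.3]
gripper_width: 0.0003
```

```bash
python3 - <<'E'
from h import *
o=manip.get_obs();print(o["tool_pos"],o["orientation"],o["force"])
t=manip.read_camera("top");s=manip.read_camera("scene");crop(s,170,70,340,260,3.1,"pics/s11.png");crop(t,160,130,340,230,4.3,"pics/t11.png")
for th in(1.5,1.2,1,.8,.6,.4,.2,.1,0):
    P=[.585,-.011+.1*np.cos(th),.13+.1*np.sin(th)];print(th,rel(o["tool_pos"],[np.pi,0,1.584],P,[np.pi,0,1.584])[0])
E
```

```text
[ 0.58461069 -0.07492794  0.23194757] [-3.13828536e+00 -6.29597667e-04  1.58362675e+00] [ 0.99789174 -1.44174331  0.29218702]
1.5 [7.1  0.13 0.22]
1.2 [10.01  0.17  0.87]
1 [11.79  0.19  1.78]
0.8 [13.36  0.22  3.02]
0.6 [14.64  0.23  4.55]
0.4 [15.6   0.24  6.3 ]
0.2 [16.19  0.25  8.21]
0.1 [16.34  0.25  9.2 ]
0 [16.39  0.26 10.19]
```

View pics/s11.png

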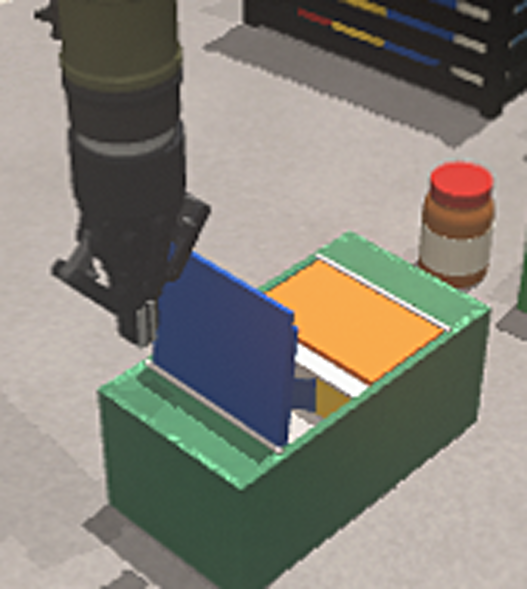

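View pics/t11.png

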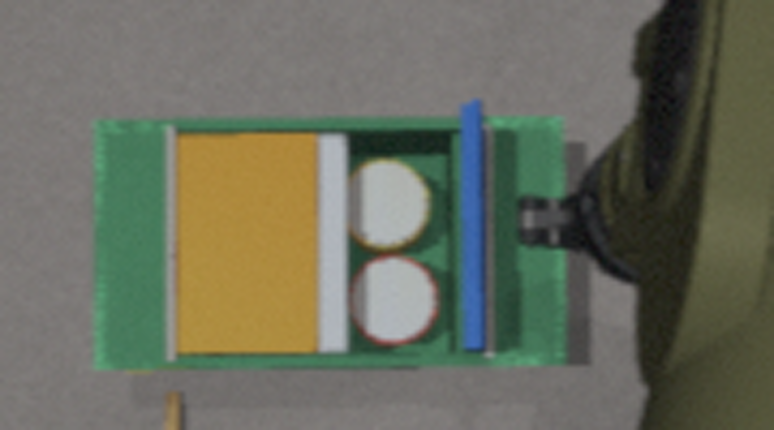

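Call:
step_arm(dp=[[3,0,0],[5,0,0],[7,0.1,0.2],[8.5,0.1,0.5],[10,0.1,0.9],[11,0.1,1.4],[12,0.1,1.9],[13,0.1,2.7],[13.6,0.1,3.3],[14.2,0.1,4],[14.7,0.1,4.7],[14.7,0.1,4.7]], angular=[[0,0,0],[0,0,0],[0,0,0],[0,0,0],[0,0,0],[0,0,0],[0,0,0],[0,0,0],[0,0,0],[0,0,0],[0,0,0],[0,0,0]], hand=[1,1,1,1,1,1,1,1,1,1,1,1])

```text
clock: 16.67
tool_pos: [0.5838, 0.0723, 0.1839]
orientation: [-3.139, -0.0, 1.584]
force: [0.5, -0.1, -0.5]
gripper_width: 0.0003
```

```bash
python3 - <<'E'
from h import *
o=manip.get_obs();print(o["tool_pos"],o["orientation"],o["force"])
s=manip.read_camera("scene");crop(s,170,70,340,260,3.1,"pics/s12.png")
E
```

```text
[0.58384117 0.07230815 0.18387539] [-3.13871096e+00 -1.11731610e-04  1.58416726e+00] [ 0.47332885 -0.06996244 -0.47808418]
```

View pics/s12.png

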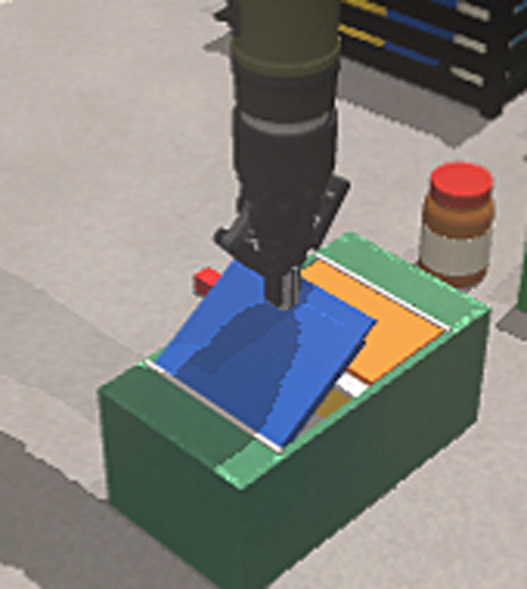

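Call:
step_arm(dp=[[0.5,0,1],[0.9,0,2],[1.2,0,3],[1.4,0,4],[1.5,0,4.7],[1.5,0,5.2],[1.5,0,5.5],[1.5,0,5.5],[1.5,0,5.5]], angular=[[0,0,0],[0,0,0],[0,0,0],[0,0,0],[0,0,0],[0,0,0],[0,0,0],[0,0,0],[0,0,0]], hand=[1,1,1,1,1,1,1,1,1])

```text
clock: 17.47
tool_pos: [0.5848, 0.0865, 0.1309]
orientation: [3.142, 0.0, 1.583]
force: [-0.1, -0.5, -0.9]
gripper_width: -0.0001
```

Call:
step_arm(dp=[[0,0,0.1],[0,0,0.2],[0,0,0.3],[0,0,0.3]], angular=[[0,0,0],[0,0,0],[0,0,0],[0,0,0]], hand=[1,1,1,1])

```text
clock: 17.8
tool_pos: [0.5852, 0.0866, 0.1299]
orientation: [3.14, -0.0, 1.583]
force: [-4.5, -0.5, 12.7]
gripper_width: -0.0002
```

Pressed home (12.7 N at z = 0.130). Retreat up and look.

Call:
step_arm(dp=[[0,0,-2],[0,0,-6],[0,0,-10],[0,0,-14],[-4,0,-17],[-8,0,-17],[-12,0,-17],[-16,0,-17],[-20,0,-17],[-24,0,-17],[-24,0,-17],[-24,0,-17]], angular=[[0,0,0],[0,0,0],[0,0,0],[0,0,0],[0,0,0],[0,0,0],[0,0,0],[0,0,0],[0,0,0],[0,0,0],[0,0,0],[0,0,0]], hand=[1,1,1,1,1,1,1,1,1,1,1,1])

```text
clock: 18.8
tool_pos: [0.5875, -0.1556, 0.2977]
orientation: [-3.141, -0.0, 1.579]
force: [-0.8, 0.2, -0.1]
gripper_width: -0.0002
```

```bash
python3 - <<'E'
from h import *
o=manip.get_obs();print(o["tool_pos"],o["force"])
t=manip.read_camera("top");cv2.imwrite("pics/t13.png",t);s=manip.read_camera("scene");crop(s,170,100,370,260,3.7,"pics/s13.png");crop(t,80,130,330,290,3.1,"pics/t13c.png")
E
```

```text
[ 0.58754848 -0.1556411   0.29769639] [-0.78268005  0.23733956 -0.05039172]
```

View pics/s13.png

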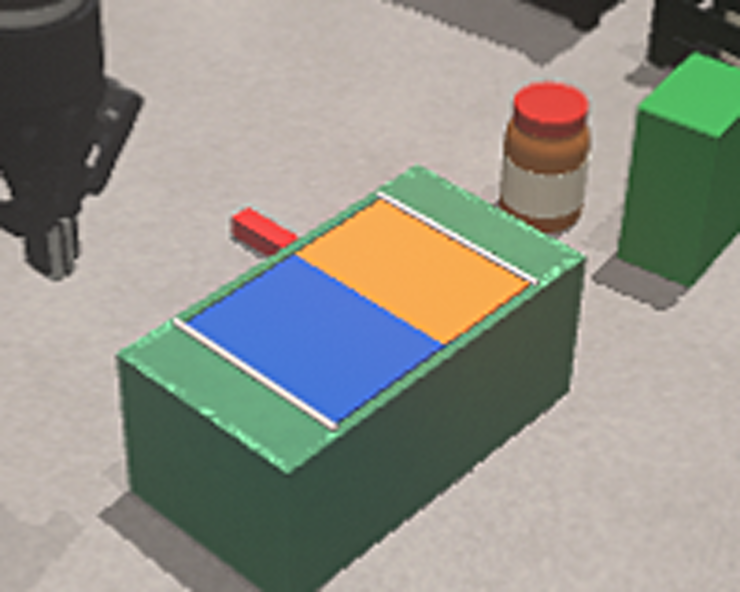

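View pics/t13c.png

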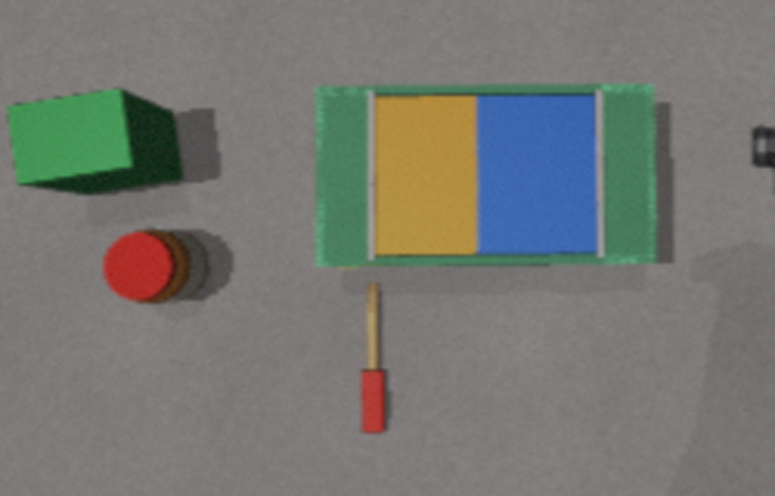

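Both leaves are flush, with the blue flange over the aluminium lip. The dowel lies flat and the arm is clear, so I'm handing in.

```bash
python3 - <<'E'
from workcell import manip
o=manip.get_obs();print(o["clock"],abs(o["qvel"]).max(),o["force"]);print(manip.close_job())
E
```

```text
18.9 0.027893112430165484 [-0.28843154 -0.79607424 -1.84901868]
the job is handed in; nothing more can be done
None
```

The chest is shut and the job was handed in at 18.9 s; no verdict was reported.

- **Catch:** I took the dowel by its red grip and pushed its tip about 30 mm into the hole. The pad pushed back with about 6 N and the orange leaf sprang free. I then drew the dowel out and laid it flat on the counter behind the chest.
- **Leaves:** I pressed the orange leaf shut first, then swept the blue leaf over and pressed it shut. At the end of each press the fingertip stood at 129.9 mm with about 12 N on it, against a leaf top of 130 mm.

**Last checks:** The final pictures show both leaves flush, with the blue flange covering the aluminium lip. The dowel lies flat, the arm is clear of everything, and the jar and carton look untouched. The tin was not in those final crops; it showed no movement in the full-frame pictures taken after the dowel was put down, and the arm stayed well clear of it afterwards.

**Disagreements:**
- The scene camera drew the chest corners 1 to 1.5 pixels lower than my estimate from the top camera.
- The top camera put the dowel tip about 1.5 mm further left than the arm's own position reading. I lined the tip up with the hole inside the top camera's picture, so this did not affect the fit.

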